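Fit the carriage to the sanding jig's rail and knock in its locking peg

ROBOT

A 6-joint arm with a two-finger parallel gripper is mounted at the origin on the work surface. World frame = base frame: x ahead of the robot, y to its left, z up, the work surface at z = 0. Lengths are in m, angles in rad, forces in N, time in s.
With the tool pointing down it reaches from about 0.2 to 0.875 m from the base axis. Payload 3.4 kg.
Tool frame: the origin (TCP) lies midway between the tips of the shut fingers; the grasp point (between the pads) lies 19 mm behind it; y points along the fingers, x is the direction in which the jaws open and shut, and the axes are right-handed (so a half turn about y gives the same grasp; the last joint's range is limited). The gripper opens to 94 mm and grips with 3 to 60 N. Pads are 16 mm wide; open, the fingers measure 119 mm over their backs; the gripper's body (75 mm by 177 mm) begins 78 mm behind the grasp point.
Start: joints at [1.146, 0.276, 1.505, -0, 1.361, -0.121], TCP at [0.172, 0.549, 0.205] pointing down, gripper open.
Joint ranges: [-2.89, 2.89], [-0.75, 2.08], [0.22, 2.7], [-1.18, 4.32], [0.11, 2.71], [-2.7, 2.7]. Speed limits (rad/s): [2.57, 2.57, 3.14, 3.14, 3.14, 3.14].

INTERFACE

Orientations are given as a rotation vector (axis times angle).
In Python, from plant import robot, imaging gives the robot as it stands.
- The arm moves only by the shell command python3 -m inch 'ROWS' [FORCE]. ROWS is JSON, a list of rows, each an object with "linear": the shift along the tool's x, y, z in m, a list of three; "rotation": the turn, a rotation vector about the tool's x, y, z in rad, a list of three; "grip": the finger opening in m, from 0 to 0.094. A call has 1 to 12 rows; each row shifts and turns the commanded pose from where the row before left it, along the tool's axes as they then stand; what a row does not reach is not made up. A row lasts 1/10 s, in which the tool goes at most 50 mm and 8.59 degrees, less where a joint would pass 70% of its speed; a pose out of reach is approached as far as the arm can. A call with a gripper value outside its range is refused whole. The fingers move at their own pace and stop on an object; FORCE is the grip in N (left out, the last holds). Time passes only in rows, so rows that do not move let the fingers close. It gives the time, the measured TCP pose, the force and the opening at its end, in the units of the state.
- robot.get_obs(): the state, without advancing time (a new reading comes with each control period).
- imaging.read_camera(name): name is "scene" or "top"; returns the picture (384x512x3 uint8, red, green, blue); there is no depth.
- imaging.get_calibration(name): a dict with "fx", "fy", "cx", "cy" (pixels), "T" (4x4, takes a point from camera to world coordinates). Camera axes: x right, y down, z forward; pixel columns grow to the right and rows downward; lengths in m; the calibration is good to about 2 mm. A picture is of the moment at which its call begins. get_calibration takes no time and is no camera call.
- robot.sign_off(): hands the job in, once; it reports no verdict.
Trained networks look in the newest picture that a camera, given by its name, has taken for a name from the list of things; names that differ only in an ending like _2 or _b are one class to them, and where a whole thing is asked for, a point or a joint stands for the part that bears it (a point fixed in the world has none). Each returns a list of dicts, best first, with "confidence" (0 to 1); they miss things now and then, are a little off and sometimes report something else, mostly with a low value. They report only what shows in the picture. A call takes as long as a camera call. They do not tell look-alikes from the thing itself.
- imaging.spot_in(camera, label): "box" ([left, top, right, bottom] in pixels, round what is visible of it).
- imaging.silhouettes(camera, label): "pixels" (384x512 bool, what is visible of it) and "box" ([left, top, right, bottom] in pixels, round what is visible of it).
The state is a dict: "clock": time; "qpos": joint angles; "joint_velocities": joint speeds; "joint_torque": joint torques, N m; "position": TCP position; "orientation": TCP orientation; "force": force on the tool from outside, world axes, zero at the start; "ft_torque": the same for the moment, N m; "gripper_width": opening from 0.0 (shut) to 1.0 (fully open).
Only numpy, scipy, OpenCV 4.12 (cv2) and the standard library are available. Lean on these libraries where they do the work, as an engineer would, in place of code of your own. Each camera call takes 0.05 s, during which the arm holds its last target. There are 200 camera calls.

TASK

Slide the metal carriage, tongue first, onto the round rail of the sloping sanding jig until it is fully home and the sprung ball clicks up into the window in its top. Then use the wooden mallet, not the gripper, to drive the locking peg down until its head sits on the end block, and set the mallet back down on the bench top. Leave the other things on the bench where they are.

Things in the scene. Friction and masses are not known exactly. Their poses are not given: they have to be found in the camera images.
- deck: Sloping plywood deck of the sanding jig, fixed, 170 mm (x) by 175 mm (y -100 to +75), tilted 30 deg to face the robot. Origin: on the deck's top surface on the rail's centre line, 58 mm above the bench. z: outward normal (up and towards the robot), x up the slope, y along the rail to its open end. Carriage fully home: its origin at deck (0, 0, 4) mm, all axes parallel to the deck's.
- rail_tip (a point): Rounded open tip of the rail, at deck (0, 50, 26) mm, on the bar's axis. Rail: round steel bar, diameter 16 mm, along deck y at x=0, z=26 mm, on a web 5 mm thick below it (web ends at y=+31 mm). The carriage enters here and slides towards -y; its origin must start at about deck y=+115 mm or more for the tongue to clear the tip.
- stop (a point): Dark wooden end block: this point is the middle of its stop face's lower edge, deck (0, -30.5, 0) mm. Block: y -30.5 to -68.5 mm, x +-27 mm, top at z=60 mm. A tunnel under its bridge (x +-17 mm, z up to 50 mm) takes the carriage's tongue; the face beside the tunnel stops the carriage. The peg stands in its top.
- carriage: Loose aluminium carriage, 0.3 kg, 46 mm (x) by 60 (y) by 40 high, standing on its underside. Origin: centre of the underside, z up. Bore 19 mm square along y, centred 22 mm above the underside, open below by a slot 9 mm wide for the web. Window 19 x 18 mm in the middle of the top. Tongue at the top of its -y end reaches to y=-56 mm. Grip it by the sides, 46 mm apart.
- latch (a point): Centre of the 14 x 20 mm window in the carriage's steel tongue, at carriage (0, -40, 40.5) mm. Tongue: 26 mm wide, 6 mm thick (carriage z 37.5 to 43.5 mm). Fully home it lies at deck (0, -40, 44.5) mm, under the peg.
- catch (a joint): Sprung steel ball, radius 8 mm, on top of the rail at deck y=0; metres pressed in: 0 = up (6 mm proud of the bar), 0.006 = flush. The passing carriage presses it (about 12 N of push) and it springs up into the window in the carriage's top when home.
- peg: Locking peg in the end block, moves along the deck normal: wooden head 18 mm wide, 8 mm thick, on an 8 mm shank. Origin: centre of the head's underside. At deck x=0, y=-40 mm; starts at deck z=69.5 to 72 mm, fully driven at z=60 mm, head on the block. Needs about 8 N and stays where put; the tongue blocks it if the carriage is not home.
- mallet: Loose wooden mallet, 0.38 kg, standing on a striking face: head 60 mm (x) by 44 (y) by 100 tall; handle level along -x, 178 mm long beyond the head, 18 mm wide, 26 high, axis 50 mm above the lower face. Origin: centre of the lower striking face, z up through the head. Grip the head's 44 mm sides or the handle.
- sanding_block: Cork sanding block, 62 x 105 x 30 mm, on the bench between jig and robot. Leave alone.
- tape: Roll of masking tape lying flat, 90 mm across, 25 mm high. Leave alone.
- glue: White glue bottle, 60 mm across, 150 mm tall. Leave alone.
- cup: Plastic cup, 76 mm across, 100 mm tall. Leave alone.
- jar: Amber jar with a steel cap, 72 mm across, 85 mm tall. Leave alone.
- screwdriver: Screwdriver lying on the bench; origin about its middle. Leave alone.
- dish: Small red dish, 90 mm across, 25 mm high, beyond the jig. Leave alone.
Things that resemble listed ones, but are neither listed nor needed, are in the scene too. Several things look just like the carriage: the one meant starts nearest to the robot's base.

How it is judged:
By the outcome, as a careful person would: the job done as asked, in the order asked, and still so for the second after the job is handed in, with the robot touching nothing.
It also fails if it takes over 70 s, if anything falls off the work surface, if the arm or the gripper's body presses on something with over 40 N, if the wrist force passes 120 N, or if a joint passes its speed limit or range.

## Working session

There is one attempt and no reset: what is moved stays moved. The work goes in short steps, Python scripts to look and compute and a shell command to move; the robot and the scene stay as the last step left them, time stands still between calls to the robot, and variables do not carry over. Pictures are saved under pics/ and viewed, about 8 in all and at most 12, crops included, and the job is handed in when it is done.

```bash
ls; mkdir -p pics; cat > h.py <<'E'
import numpy as np, cv2, os
from plant import robot, imaging
from scipy.spatial.transform import Rotation as R
def snap(cam,name=None,crop=None,scale=1):
    im=imaging.read_camera(cam)
    if name:
        o=im if crop is None else im[crop[1]:crop[3],crop[0]:crop[2]]
        o=cv2.resize(o,None,fx=scale,fy=scale,interpolation=cv2.INTER_CUBIC)
        cv2.imwrite(f'pics/{name}.png',o[:,:,::-1])
    return im
def ray(cam,u,v):
    c=imaging.get_calibration(cam);T=np.array(c['T'])
    d=T[:3,:3]@np.array([(u-c['cx'])/c['fx'],(v-c['cy'])/c['fy'],1]);return T[:3,3],d
def at_z(cam,u,v,z):
    o,d=ray(cam,u,v);return o+d*(z-o[2])/d[2]
def proj(cam,P):
    c=imaging.get_calibration(cam);T=np.array(c['T']);P=np.atleast_2d(P)
    q=(P-T[:3,3])@T[:3,:3];return np.c_[q[:,0]/q[:,2]*c['fx']+c['cx'],q[:,1]/q[:,2]*c['fy']+c['cy']]
E
python3 - <<'E'
from h import *
np.set_printoptions(precision=3,suppress=True)
print(robot.get_obs())
a=snap('scene');b=snap('top')
cv2.imwrite('pics/s1.png',cv2.resize(a,(800,600),interpolation=cv2.INTER_CUBIC)[:,:,::-1]);cv2.imwrite('pics/t1.png',cv2.resize(b,(800,600),interpolation=cv2.INTER_CUBIC)[:,:,::-1])
for c in('scene','top'):
    k=imaging.get_calibration(c);print(c,k['fx'],k['cx'],np.array(k['T']))
    for l in('carriage','mallet','peg','deck'):
        print(l,[(np.round(d['box']).astype(int).tolist(),round(d['confidence'],2)) for d in imaging.spot_in(c,l)])
E
```

```text
pics
{'clock': 0.0, 'qpos': array([ 1.146,  0.277,  1.506,  0.   ,  1.361, -0.121]), 'joint_velocities': array([ 0.   ,  0.001, -0.   ,  0.   ,  0.001,  0.   ]), 'joint_torque': array([  0.001, -40.458, -23.723,   0.07 ,   0.034,  -0.   ]), 'position': array([0.172, 0.548, 0.205]), 'orientation': array([-1.339, -0.981,  0.984]), 'force': array([-0.637, -0.524, -1.033]), 'ft_torque': array([ 0.081, -0.013,  0.008]), 'gripper_width': 1.0023461754157355}
scene 378.5121772142818 255.5651977589724 [[-0.808  0.344 -0.478  1.152]
 [ 0.589  0.452 -0.67   0.906]
 [-0.014 -0.823 -0.568  0.812]
 [ 0.     0.     0.     1.   ]]
carriage [([212, 261, 242, 289], 0.97), ([316, 236, 341, 266], 0.81)]
mallet [([202, 141, 254, 168], 0.71), ([258, 174, 289, 197], 0.57), ([194, 170, 257, 213], 0.52), ([316, 236, 344, 262], 0.22)]
peg []
deck [([194, 172, 255, 213], 0.86)]
top 424.8810562836496 251.80132494773414 [[-0.023 -0.987  0.159  0.374]
 [-1.     0.023 -0.001  0.058]
 [-0.003 -0.159 -0.987  1.424]
 [ 0.     0.     0.     1.   ]]
carriage [([149, 218, 179, 230], 0.89), ([183, 120, 202, 149], 0.83)]
mallet [([359, 207, 382, 282], 0.92)]
peg []
deck [([251, 157, 311, 214], 0.8)]
```

View pics/s1.png

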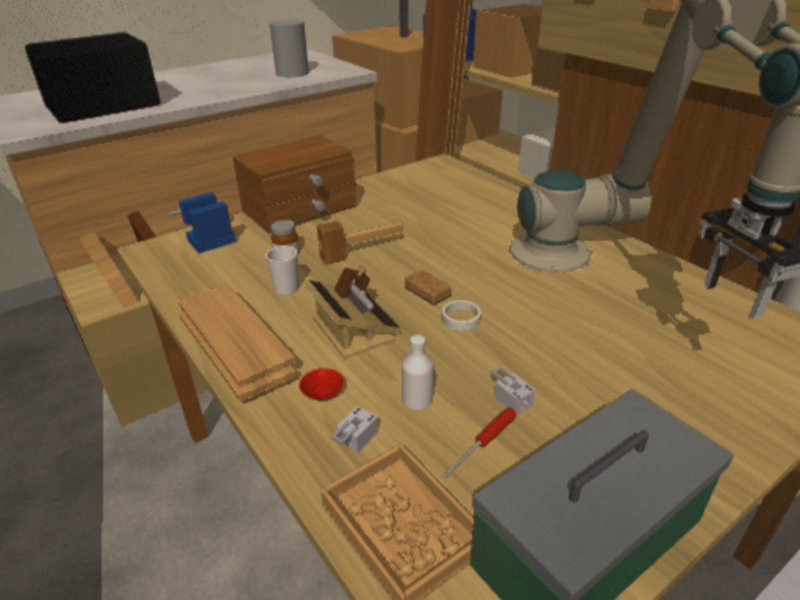

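View pics/t1.png

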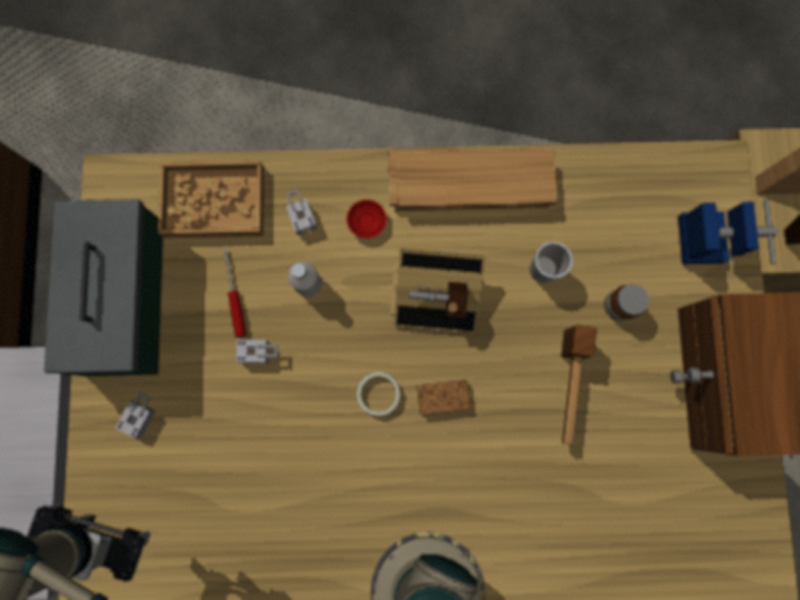

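The top view (in 800-px coordinates) shows three carriage-like things: A at (257,350), B at (302,213) and C at (135,417). The jig is at (437,290) with its rail pointing left, and the mallet is at (578,342) with its handle towards the robot. Next I'll compare their distances from the base and enlarge.

```bash
cat > fit.py <<'E'
from h import *
from scipy.optimize import minimize
def box(x0,x1,y0,y1,z0,z1): return np.array([[x,y,z] for x in(x0,x1) for y in(y0,y1) for z in(z0,z1)])/1000.
MOD={'carriage':[box(-23,23,-30,30,0,40),box(-13,13,-33.0,-30,37.5,43.5),box(-13,-7,-56,-30,37.5,43.5),box(7,13,-56,-30,37.5,43.5),box(-13,13,-56,-50,37.5,43.5)],
 'mallet':[box(-30,30,-22,22,0,100),box(-208,-30,-9,9,37,63)]}
def mask(cam,m,p,S=4,z=0):
    M=np.zeros((384*S,512*S),np.uint8);Rz=R.from_euler('z',p[2]).as_matrix()
    for b in MOD[m]:
        q=proj(cam,b@Rz.T+[p[0],p[1],z]); h=cv2.convexHull(np.round((q+.5)*S-.5).astype(np.int32)); cv2.fillConvexPoly(M,h,1)
    return cv2.resize(M.astype(np.float32),(512,384),interpolation=cv2.INTER_AREA)
def fit(m,obs,p0):
    def f(p):
        e=0
        for cam,o in obs:
            k=mask(cam,m,p); e+=1-np.minimum(k,o).sum()/np.maximum(k,o).sum()
        return e/len(obs)
    best=None
    for dy in(-.15,0,.15):
        s=np.array([p0,p0+[.006,0,dy],p0+[0,.006,dy],p0+[-.005,-.005,dy-.12]])
        r=minimize(f,p0,method='Nelder-Mead',options=dict(initial_simplex=s,xatol=1e-4,fatol=1e-4))
        if best is None or r.fun<best.fun: best=r
    return best
E
python3 - <<'E'
from fit import *
np.set_printoptions(precision=4,suppress=True)
for n,u,v in(('A',164,224),('B',193,136),('C',86,267)):
    P=at_z('top',u,v,.03);print(n,P,np.hypot(*P[:2]))
im=snap('top');sc=snap('scene')
def cr(im,x,y,w,h,s): return cv2.resize(im[y:y+h,x:x+w],(w*s,h*s),interpolation=cv2.INTER_CUBIC)
a=cr(im,140,205,50,37,8);b=cr(im,60,245,50,37,8);c=cr(im,246,152,66,65,6)
d=cr(sc,190,165,75,65,5)
M=np.zeros((600,800,3),np.uint8);M[:296,:400]=a;M[300:596,:400]=b;M[:390,404:800]=c;
d=cv2.resize(d,(240,208));M[392:600,404:644]=d
cv2.imwrite('pics/m1.png',M[:,:,::-1])
for l in('carriage','mallet'):
  for c in('top','scene'):
    for i,s in enumerate(imaging.silhouettes(c,l)):
        print(l,c,np.round(s['box']),round(s['confidence'],2),s['pixels'].sum()); np.save(f'{l}_{c}_{i}.npy',s['pixels'])
E
```

```text
A [0.4956 0.3475 0.03  ] 0.6052401261909411
B [0.7923 0.2521 0.03  ] 0.8314532547919348
C [0.3622 0.5983 0.03  ] 0.6993856814226245
carriage top [153. 216. 180. 230.] 0.69 348
carriage top [183. 122. 201. 149.] 0.62 307
carriage top [ 76. 249.  99. 282.] 0.58 433
carriage scene [314. 235. 341. 266.] 0.64 511
carriage scene [215. 263. 237. 289.] 0.55 483
mallet top [359. 209. 380. 284.] 0.72 817
mallet top [154. 218. 177. 234.] 0.67 302
mallet scene [203. 144. 260. 168.] 0.85 647
```

View pics/m1.png

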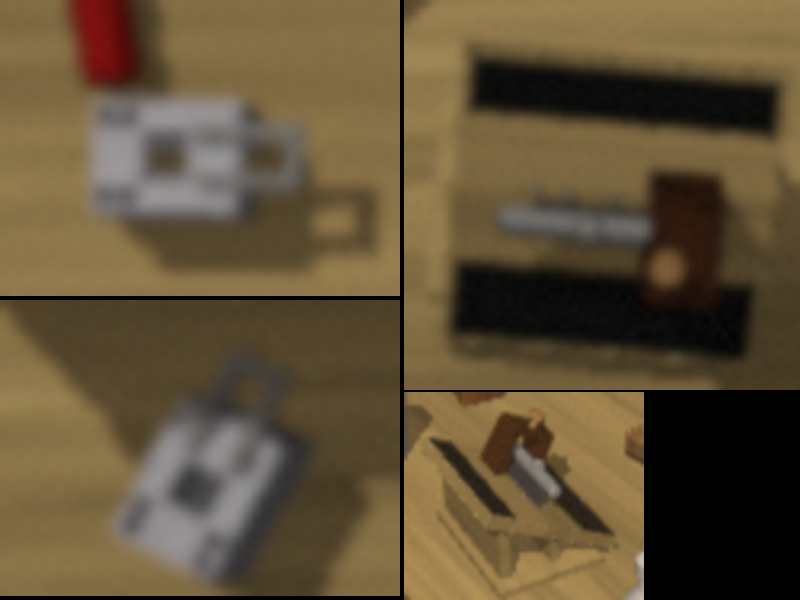

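Candidates (top camera, 512-px coordinates):
- A at (164,224), 0.605 m from the base
- B at (193,136), 0.83 m
- C at (86,267), 0.70 m

A is the nearest, so it is the one meant. The crop confirms it is upright with its tongue pointing right (world -y). Now I'll fit the poses.

```bash
cat > jig.py <<'E'
from fit import *
def deckT(p):
    Rz=R.from_euler('z',p[2]).as_matrix(); return Rz@R.from_euler('y',-30,degrees=True).as_matrix(), np.array([p[0],p[1],.058])
def poly(M,cam,P,p,S):
    A,t=deckT(p); q=proj(cam,P@A.T+t); cv2.fillConvexPoly(M,cv2.convexHull(np.round((q+.5)*S-.5).astype(np.int32)),1)
th=np.linspace(0,2*np.pi,16,endpoint=False)
rail=np.vstack([np.c_[8*np.cos(th),np.full(16,y),26+8*np.sin(th)] for y in(-30,42)]+[np.c_[5.6*np.cos(th),np.full(16,48),26+5.6*np.sin(th)],[[0,50,26]]])/1000
web=box(-2.5,2.5,-30,31,0,26); blk=box(-27,27,-68.5,-30.5,0,60)
def render(cam,p,which,S=4):
    M=np.zeros((384*S,512*S),np.uint8)
    for P in which: poly(M,cam,P,p,S)
    return cv2.resize(M.astype(np.float32),(512,384),interpolation=cv2.INTER_AREA)
E
python3 - <<'E'
from jig import *
np.set_printoptions(precision=4,suppress=True)
sil=lambda n:np.load(n+'.npy').astype(np.float32)
c=[('top',sil('carriage_top_0')),('scene',sil('carriage_scene_0'))]
for o in(c,c[:1],c[1:]):
    r=fit('carriage',o,np.array([.4956,.3475,0.]));print('car',r.x,r.fun)
m=[('top',sil('mallet_top_0')),('scene',sil('mallet_scene_0'))]
P=at_z('top',369,218,.1)
for o in(m,m[:1]):
    r=fit('mallet',o,np.array([P[0],P[1],0.1]));print('mal',r.x,r.fun)
obs=[];imgs={}
for cam,cr in(('top',(246,152,312,217)),('scene',(190,165,265,230))):
    im=snap(cam).astype(float);imgs[cam]=im
    W=np.zeros((384,512));W[cr[1]:cr[3],cr[0]:cr[2]]=1
    r_=im[:,:,2]/(im[:,:,0]+1);v=im.max(2)
    g=np.clip((r_-.65)/.3,0,1)*np.clip((v-55)/30,0,1)*W
    obs.append((cam,g,W))
# keep largest blob for rail
O=[]
for cam,g,W in obs:
    n,l,s,ce=cv2.connectedComponentsWithStats((g>.3).astype(np.uint8)); 
    print(cam,[(s[i].tolist(),ce[i].round(1).tolist()) for i in range(1,n) if s[i,4]>5])
    i=1+np.argmax(s[1:,4]); O.append((cam,g*cv2.dilate((l==i).astype(np.uint8),np.ones((3,3)))))
def f(p,cams=(0,1)):
    e=0
    for j in cams:
        cam,g=O[j]; k=render(cam,p,[rail,web]); kb=render(cam,p,[blk]) ; k=k*(1-kb) if cam=='top' else k
        e+=1-np.minimum(k,g).sum()/np.maximum(k,g).sum()
    return e
A=at_z('top',261.7,188.3,.08);p0=np.array([A[0]+.013,A[1]-.05,-.08])
for cams in((0,1),(0,),(1,)):
    b=min((minimize(f,p0,args=(cams,),method='Nelder-Mead',options=dict(initial_simplex=[p0,p0+[.01,0,.1*s],p0+[0,.01,-.1*s],p0+[-.008,-.008,.1]],xatol=1e-4,fatol=1e-4)) for s in(1,-1)),key=lambda r:r.fun)
    print('jig',cams,b.x,b.fun)
    if len(cams)==2: p=b.x
out=[]
for cam,cr,s in(('top',(246,152,312,217),9),('scene',(190,165,265,230),9)):
    S=s;im=cv2.resize(imgs[cam].astype(np.uint8)[cr[1]:cr[3],cr[0]:cr[2]],None,fx=s,fy=s,interpolation=cv2.INTER_CUBIC)
    T,t=deckT(p)
    for P in(rail,blk,box(-85,85,-100,75,0,0)):
        q=(proj(cam,P@T.T+t)-[cr[0],cr[1]]+.5)*s; cv2.polylines(im,[cv2.convexHull(q.astype(np.int32))],True,(0,255,0),1)
    out.append(cv2.resize(im,(400,390)))
cv2.imwrite('pics/o1.png',np.hstack(out)[:,:,::-1])
E
```

```text
car [ 0.496   0.3576 -0.0303] 0.1312147080898285Traceback (most recent call last):
  File "<stdin>", line 6, in <module>
  File "fit.py", line 20, in fit
    r=minimize(f,p0,method='Nelder-Mead',options=dict(initial_simplex=s,xatol=1e-4,fatol=1e-4))
    res = _minimize_neldermead(fun, x0, args, callback, bounds=bounds,
                               **options)
    fxr = func(xr)
    fx = function(np.copy(x), *(wrapper_args + args))
  File "fit.py", line 15, in f
    k=mask(cam,m,p); e+=1-np.minimum(k,o).sum()/np.maximum(k,o).sum()
  File "fit.py", line 9, in mask
    q=proj(cam,b@Rz.T+[p[0],p[1],z]); h=cv2.convexHull(np.round((q+.5)*S-.5).astype(np.int32)); cv2.fillConvexPoly(M,h,1)
  File "h.py", line 17, in proj
    c=imaging.get_calibration(cam);T=np.array(c['T']);P=np.atleast_2d(P)
ValueError: time passes only in moves, steps and waits
```

```bash
sed -i 's/imaging.get_calibration(cam)/cal(cam)/' h.py; cat >> h.py <<'E'
import json
def cal(cam):
    if cam not in CAL: CAL[cam]={k:np.array(v) for k,v in imaging.get_calibration(cam).items()}
    return CAL[cam]
CAL={}
E
cat > m1.py <<'E'
from jig import *
np.set_printoptions(precision=4,suppress=True)
sil=lambda n:np.load(n+'.npy').astype(np.float32)
c=[('top',sil('carriage_top_0')),('scene',sil('carriage_scene_0'))]
for o in(c,c[:1],c[1:]):
    r=fit('carriage',o,np.array([.4956,.3475,0.]));print('car',r.x,r.fun)
m=[('top',sil('mallet_top_0')),('scene',sil('mallet_scene_0'))]
P=at_z('top',369,218,.1)
for o in(m,m[:1]):
    r=fit('mallet',o,np.array([P[0],P[1],0.1]));print('mal',r.x,r.fun)
obs=[];imgs={}
for cam,cr in(('top',(246,152,312,217)),('scene',(190,165,265,230))):
    im=snap(cam).astype(float);imgs[cam]=im
    W=np.zeros((384,512));W[cr[1]:cr[3],cr[0]:cr[2]]=1
    r_=im[:,:,2]/(im[:,:,0]+1);v=im.max(2)
    g=np.clip((r_-.65)/.3,0,1)*np.clip((v-55)/30,0,1)*W
    obs.append((cam,g,W))
O=[]
for cam,g,W in obs:
    n,l,s,ce=cv2.connectedComponentsWithStats((g>.3).astype(np.uint8)); 
    print(cam,[(s[i].tolist(),ce[i].round(1).tolist()) for i in range(1,n) if s[i,4]>5])
    i=1+np.argmax(s[1:,4]); O.append((cam,g*cv2.dilate((l==i).astype(np.uint8),np.ones((3,3)))))
def f(p,cams=(0,1)):
    e=0
    for j in cams:
        cam,g=O[j]; k=render(cam,p,[rail,web]); kb=render(cam,p,[blk]) ; k=k*(1-kb) if cam=='top' else k
        e+=1-np.minimum(k,g).sum()/np.maximum(k,g).sum()
    return e
A=at_z('top',261.7,188.3,.08);p0=np.array([A[0]+.013,A[1]-.05,-.08])
for cams in((0,1),(0,),(1,)):
    b=min((minimize(f,p0,args=(cams,),method='Nelder-Mead',options=dict(initial_simplex=[p0,p0+[.01,0,.1*s],p0+[0,.01,-.1*s],p0+[-.008,-.008,.1]],xatol=1e-4,fatol=1e-4)) for s in(1,-1)),key=lambda r:r.fun)
    print('jig',cams,b.x,b.fun)
    if len(cams)==2: p=b.x
out=[]
for cam,cr,s in(('top',(246,152,312,217),9),('scene',(190,165,265,230),9)):
    S=s;im=cv2.resize(imgs[cam].astype(np.uint8)[cr[1]:cr[3],cr[0]:cr[2]],None,fx=s,fy=s,interpolation=cv2.INTER_CUBIC)
    T,t=deckT(p)
    for P in(rail,blk,box(-85,85,-100,75,0,0)):
        q=(proj(cam,P@T.T+t)-[cr[0],cr[1]]+.5)*s; cv2.polylines(im,[cv2.convexHull(q.astype(np.int32))],True,(0,255,0),1)
    out.append(cv2.resize(im,(400,390)))
cv2.imwrite('pics/o1.png',np.hstack(out)[:,:,::-1])
E
python3 m1.py
```

```text
car [ 0.496   0.3576 -0.0303] 0.1312147080898285
car [ 0.4963  0.359  -0.0243] 0.07082253694534302
car [ 0.492   0.353  -0.0132] 0.09397125244140625
mal [ 0.4959 -0.3217 -0.1749] 0.12810620665550232
mal [ 0.4953 -0.3218 -0.178 ] 0.09525138139724731
top [([262, 186, 25, 7, 119], [273.9, 188.7])]
scene [([190, 176, 1, 8, 8], [190.0, 179.5]), ([224, 182, 15, 18, 107], [231.0, 190.2]), ([259, 215, 6, 15, 41], [262.8, 223.9])]
jig (0, 1) [ 0.6064 -0.0255 -0.0893] 0.898764294993491
jig (0,) [ 0.6074 -0.0241 -0.0986] 0.31295857639511515
jig (1,) [ 0.6041 -0.0297 -0.0973] 0.5346005147384367
```

View pics/o1.png

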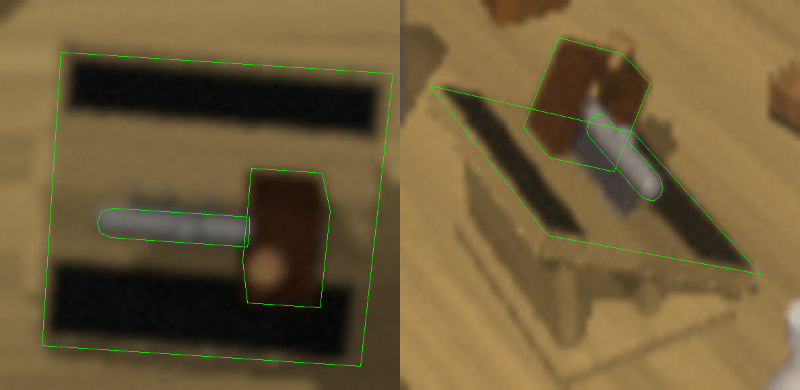

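The overlay fits: the rail tip is at about (97,220) in the left panel and the block and deck outlines match. The two cameras disagree by about 4-5 mm, the same way for both objects, so I'll average them. Next is the motion helper.

```bash
cat > go.py <<'E'
from jig import *
np.set_printoptions(precision=4,suppress=True)
CAR=np.array([.494,.356,-.024]); JIG=np.array([.6058,-.0269,-.094])
def cur():
    o=robot.get_obs();return np.array(o['position']),R.from_rotvec(o['orientation']),o
def tool(yaw,tilt=0,flip=False): # jaws along local x; tilt=30 -> approach along -deck z
    A=R.from_euler('z',yaw)*R.from_euler('y',-tilt,degrees=True)
    M=np.array([[1,0,0],[0,0,1],[0,-1,0]]).T.astype(float) # columns: x=(1,0,0) y=(0,0,-1) z=(0,1,0)
    M=np.column_stack([[1,0,0],[0,0,-1],[0,1,0]]).astype(float)
    if flip: M=np.column_stack([[-1,0,0],[0,0,-1],[0,-1,0]]).astype(float)
    return A*R.from_matrix(M)
def plan(P,Rt,n=None,start=None):
    p,r,o=cur() if start is None else (*start,None)
    w=(r.inv()*Rt).as_rotvec(); d=r.inv().apply(np.array(P)-p)
    if n is None: n=max(1,int(np.ceil(max(np.linalg.norm(d)/.045,np.degrees(np.linalg.norm(w))/8.2))))
    k=R.from_rotvec(w/n);S=sum((k**i).as_matrix() for i in range(n)); v=np.linalg.solve(S,d)
    print('n',n,'linear',np.round(v,4).tolist(),'rot',np.round(w/n,4).tolist(),'total mm',np.round(d*1000,1),'deg',np.round(np.degrees(w),1))
def deckpt(P,j=None):
    A,t=deckT(JIG if j is None else j);return A@(np.array(P)/1000)+t
def todeck(P,j=None):
    A,t=deckT(JIG if j is None else j);return (np.array(P)-t)@A*1000
E
python3 - <<'E'
from go import *
p,r,o=cur();print(r.as_matrix())
for fl in(0,1):
    Rt=tool(CAR[2],0,fl);print('flip',fl);
    tgt=R.from_euler('z',CAR[2]).apply([0,-.003,0])+[CAR[0],CAR[1],0]
    plan([*tgt[:2],.20],Rt)
A=at_z('top',195,176,.15);print('glue top',A)
E
```

```text
[[ 0.2992  0.0001 -0.9542]
 [ 0.9542  0.0001  0.2992]
 [ 0.0001 -1.     -0.    ]]
flip 0
n 10 linear [0.0134, 0.0006, -0.0381] rot [-0.0, 0.1291, 0.0] total mm [ -90.4    5.5 -365.7] deg [-0. 74.  0.]
flip 1
n 13 linear [-0.0298, 0.0004, -0.0153] rot [0.0, -0.1424, 0.0] total mm [ -90.4    5.5 -365.7] deg [   0. -106.    0.]
glue top [0.6297 0.2293 0.15  ]
```

```bash
python3 -m inch '[{"linear":[0.0134,0.0006,-0.0381],"rotation":[0,0.1291,0],"grip":0.066},{"linear":[0.0134,0.0006,-0.0381],"rotation":[0,0.1291,0],"grip":0.066},{"linear":[0.0134,0.0006,-0.0381],"rotation":[0,0.1291,0],"grip":0.066},{"linear":[0.0134,0.0006,-0.0381],"rotation":[0,0.1291,0],"grip":0.066},{"linear":[0.0134,0.0006,-0.0381],"rotation":[0,0.1291,0],"grip":0.066},{"linear":[0.0134,0.0006,-0.0381],"rotation":[0,0.1291,0],"grip":0.066},{"linear":[0.0134,0.0006,-0.0381],"rotation":[0,0.1291,0],"grip":0.066},{"linear":[0.0134,0.0006,-0.0381],"rotation":[0,0.1291,0],"grip":0.066},{"linear":[0.0134,0.0006,-0.0381],"rotation":[0,0.1291,0],"grip":0.066},{"linear":[0.0134,0.0006,-0.0381],"rotation":[0,0.1291,0],"grip":0.066},{"linear":[0,0,0],"rotation":[0,0,0],"grip":0.066}]' 40
python3 - <<'E'
from go import *
p,r,o=cur();print(p,r.as_matrix(),o['qpos'])
tgt=R.from_euler('z',CAR[2]).apply([0,-.003,0])+[CAR[0],CAR[1],0]
plan([*tgt[:2],.07],tool(CAR[2]))
E
```

```text
clock: 2.0
position: [0.4961, 0.3486, 0.1993]
orientation: [-1.573, 0.023, -0.025]
force: [-0.0, -0.6, 0.1]
gripper_width: 0.707
[0.4961 0.3486 0.1993] [[ 0.9995  0.0008  0.0306]
 [-0.0306 -0.0025  0.9995]
 [ 0.0008 -1.     -0.0025]] [ 0.4995  0.3269  1.4455 -0.0027  1.3697  0.5306]
n 3 linear [-0.0008, 0.0431, 0.0015] rot [0.0008, -0.0022, 0.0003] total mm [ -2.4 129.3   4.7] deg [ 0.1 -0.4  0. ]
```

```bash
python3 -m inch '[{"linear":[-0.0008,0.043,0.0015],"rotation":[0,0,0],"grip":0.066},{"linear":[-0.0008,0.043,0.0015],"rotation":[0,0,0],"grip":0.066},{"linear":[-0.0008,0.043,0.0015],"rotation":[0,0,0],"grip":0.066},{"linear":[0,0,0],"rotation":[0,0,0],"grip":0.066}]'
python3 - <<'E'
from go import *
a=snap('scene','c1',(300,190,375,275),6);snap('top')
p,r,o=cur();print(p)
for d in imaging.silhouettes('scene','carriage'): print(d['box'],d['confidence'])
tgt=R.from_euler('z',CAR[2]).apply([0,-.003,0])+[CAR[0],CAR[1],0]
plan([*tgt[:2],.009],tool(CAR[2]))
E
```

```text
clock: 2.4
position: [0.4866, 0.3557, 0.065]
orientation: [-1.577, 0.027, -0.009]
force: [-0.3, 0.1, -0.2]
gripper_width: 0.699
[0.4913 0.3581 0.0707]
[211.3, 260.5, 238.4, 288.4] 0.71
[316.9, 235.4, 342.0, 264.8] 0.59
[193.4, 235.0, 220.7, 257.6] 0.35
n 2 linear [0.0007, 0.0316, -0.0029] rot [-0.0009, 0.0005, 0.0012] total mm [ 1.3 63.2 -5.8] deg [-0.1  0.1  0.1]
```

View pics/c1.png

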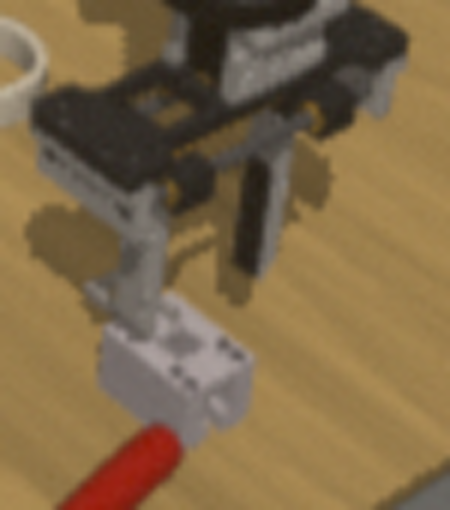

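The scene crop shows the fingers straddling above carriage A: the near finger is at about (140,330), the tongue points away from the camera, and the screwdriver tip is clear at (160,450). Descending.

```bash
python3 -m inch '[{"linear":[0.0007,0.0316,-0.0029],"rotation":[0,0,0],"grip":0.066},{"linear":[0.0007,0.0312,-0.0029],"rotation":[0,0,0],"grip":0.066},{"linear":[0,0,0],"rotation":[0,0,0],"grip":0.066},{"linear":[0,0,0],"rotation":[0,0,0],"grip":0.066}]'
python3 -m inch '[{"linear":[0,0,0],"rotation":[0,0,0],"grip":0.03},{"linear":[0,0,0],"rotation":[0,0,0],"grip":0.03},{"linear":[0,0,0],"rotation":[0,0,0],"grip":0.03},{"linear":[0,0,0],"rotation":[0,0,0],"grip":0.03},{"linear":[0,0,0],"rotation":[0,0,0],"grip":0.03},{"linear":[0,0,0],"rotation":[0,0,0],"grip":0.03}]' 45
python3 -c "
from go import *
p,r,o=cur();print(p,r.as_matrix(),o['force'],o['gripper_width']*94)"
```

```text
clock: 2.95
position: [0.4943, 0.3527, 0.0098]
orientation: [-1.569, 0.017, -0.021]
force: [-0.1, 0.9, -0.2]
gripper_width: 0.7
clock: 3.55
position: [0.4938, 0.3523, 0.0093]
orientation: [-1.569, 0.017, -0.021]
force: [-0.4, 0.2, 7.0]
gripper_width: 0.487
[0.4938 0.3523 0.0093] [[ 0.9997  0.0025  0.024 ]
 [-0.024   0.0016  0.9997]
 [ 0.0025 -1.      0.0017]] [-0.3696  0.2392  7.0243] 45.73805889195791
```

```bash
python3 -m inch '[{"linear":[0,-0.02,0],"rotation":[0,0,0],"grip":0.03},{"linear":[0,-0.045,0],"rotation":[0,0,0],"grip":0.03},{"linear":[0,-0.045,0],"rotation":[0,0,0],"grip":0.03},{"linear":[0,-0.045,0],"rotation":[0,0,0],"grip":0.03},{"linear":[0,-0.04,0],"rotation":[0,0,0],"grip":0.03},{"linear":[0,0,0],"rotation":[0,0,0],"grip":0.03}]'
python3 - <<'E'
from go import *
p,r,o=cur();print(p,o['force'],o['gripper_width'])
T=tool(JIG[2],30); W2=np.array([.47,.14,.24]); plan(W2,T)
plan(deckpt([0,135,70]),T,start=(W2,T)); plan(deckpt([0,135,13.3]),T,start=(deckpt([0,135,70]),T))
E
```

```text
clock: 4.15
position: [0.4958, 0.3534, 0.2089]
orientation: [-1.565, 0.01, -0.027]
force: [1.0, -0.3, -2.2]
gripper_width: 0.483
[0.4958 0.3534 0.2089] [ 0.9876 -0.3296 -2.1551] 0.4829013525629943
n 5 linear [-0.0016, -0.0068, -0.0429] rot [-0.005, 0.0133, -0.1026] total mm [ -20.4  -32.7 -213.8] deg [ -1.4   3.8 -29.4]
n 4 linear [0.0099, 0.0408, -0.0046] rot [0.0, 0.0, 0.0] total mm [ 39.7 163.  -18.4] deg [0. 0. 0.]
n 2 linear [-0.0, 0.0283, -0.0] rot [0.0, 0.0, 0.0] total mm [-0.  56.7 -0. ] deg [0. 0. 0.]
```

```bash
python3 -m inch '[{"linear":[-0.0016,-0.0068,-0.0429],"rotation":[-0.005,0.0133,-0.1026],"grip":0.03},{"linear":[-0.0016,-0.0068,-0.0429],"rotation":[-0.005,0.0133,-0.1026],"grip":0.03},{"linear":[-0.0016,-0.0068,-0.0429],"rotation":[-0.005,0.0133,-0.1026],"grip":0.03},{"linear":[-0.0016,-0.0068,-0.0429],"rotation":[-0.005,0.0133,-0.1026],"grip":0.03},{"linear":[-0.0016,-0.0068,-0.0429],"rotation":[-0.005,0.0133,-0.1026],"grip":0.03},{"linear":[0.0099,0.0408,-0.0046],"rotation":[0,0,0],"grip":0.03},{"linear":[0.0099,0.0408,-0.0046],"rotation":[0,0,0],"grip":0.03},{"linear":[0.0099,0.0408,-0.0046],"rotation":[0,0,0],"grip":0.03},{"linear":[0.0099,0.0408,-0.0046],"rotation":[0,0,0],"grip":0.03},{"linear":[0,0,0],"rotation":[0,0,0],"grip":0.03},{"linear":[0,0,0],"rotation":[0,0,0],"grip":0.03}]'
python3 - <<'E'
from go import *
p,r,o=cur();print(p,todeck(p),o['force'],o['gripper_width'],o['qpos'])
T=tool(JIG[2],30); plan(deckpt([0,135,13.3]),T)
E
```

```text
clock: 5.25
position: [0.5772, 0.1078, 0.1091]
orientation: [-1.565, -0.327, -0.47]
force: [-0.5, 1.3, -3.1]
gripper_width: 0.485
[0.5772 0.1078 0.1091] [-10.0518 131.3796  64.866 ] [-0.5101  1.3159 -3.1186] 0.4852871465822044 [ 0.1493  0.1737  2.0593 -0.3014  0.4339  0.4856]
n 2 linear [0.0054, 0.0257, 0.002] rot [0.0041, 0.0017, -0.0086] total mm [10.9 51.4  4. ] deg [ 0.5  0.2 -1. ]
```

```bash
python3 -m inch '[{"linear":[0.0054,0.0257,0.002],"rotation":[0.0041,0.0017,-0.0086],"grip":0.03},{"linear":[0.0054,0.0257,0.002],"rotation":[0.0041,0.0017,-0.0086],"grip":0.03},{"linear":[0,0,0],"rotation":[0,0,0],"grip":0.03},{"linear":[0,0,0],"rotation":[0,0,0],"grip":0.03},{"linear":[0,0,0],"rotation":[0,0,0],"grip":0.03}]'
python3 - <<'E'
from go import *
p,r,o=cur();print(p,todeck(p),o['force'])
T=tool(JIG[2],30); plan(deckpt([0,135,13.3]),T)
out=[]
for cam,cr in(('top',(225,155,295,215)),('scene',(205,165,275,225))):
    im=snap(cam);s=10
    c=cv2.resize(im[cr[1]:cr[3],cr[0]:cr[2]],None,fx=s,fy=s,interpolation=cv2.INTER_CUBIC)
    p,r,o=cur()
    A=(r*tool(0,0).inv()).as_matrix(); org=p-A@np.array([0,-.0035,.0093])
    def dr(P,col):
        q=(proj(cam,P)-[cr[0],cr[1]]+.5)*s; cv2.polylines(c,[cv2.convexHull(q.astype(np.int32))],True,col,1)
    for b in MOD['carriage'][:1]+[box(-13,13,-56,-30,37.5,43.5)]: dr(b@A.T+org,(255,0,0))
    D,t=deckT(JIG)
    for b in(rail,blk): dr(b@D.T+t,(0,255,0))
    out.append(cv2.resize(c,(400,343)))
cv2.imwrite('pics/h1.png',np.hstack(out)[:,:,::-1])
E
```

```text
clock: 5.75
position: [0.6139, 0.1094, 0.0745]
orientation: [-1.552, -0.347, -0.489]
force: [0.3, 0.3, -2.6]
gripper_width: 0.486
[0.6139 0.1094 0.0745] [  4.1892 136.5062  16.6881] [ 0.3281  0.3135 -2.5866]
n 1 linear [-0.0042, 0.0034, -0.0015] rot [-0.0025, 0.0005, 0.0081] total mm [-4.2  3.4 -1.5] deg [-0.1  0.   0.5]
```

View pics/h1.png

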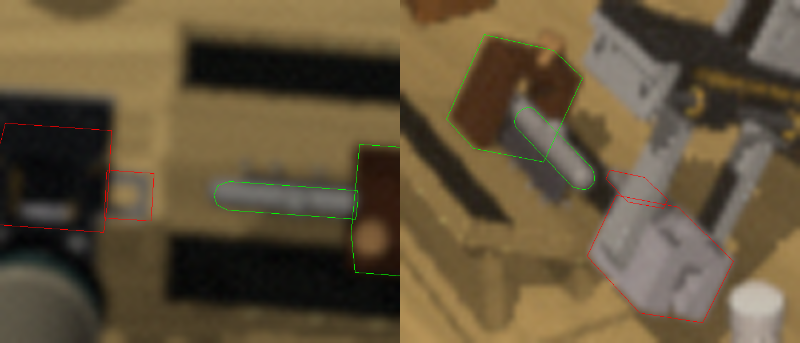

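The overlay shows the tongue at (130,195) and the rail tip at (212,192) in the left panel, within about 1-2 crop px of the model. The pose reading still differs from the command, so I'll check settling.

```bash
for i in 1 2; do python3 -m inch '[{"linear":[0,0,0],"rotation":[0,0,0],"grip":0.03}]' | sed -n 1,4p; done
python3 - <<'E'
from go import *
for i in range(3):
    im=imaging.read_camera('top');p,r,o=cur();print(todeck(p),r.as_rotvec(),o['joint_velocities'])
T=tool(JIG[2],30); plan(deckpt([0,135,13.3]),T)
# subpixel: grey ridge of rail, tongue in top image
g=(im[:,:,2]/(im[:,:,0]+1.));v=im.max(2)
gg=np.clip((g-.6)/.3,0,1)*np.clip((v.astype(float)-50)/40,0,1)
A=(r*tool(0,0).inv()).as_matrix(); org=p-A@np.array([0,-.0035,.0093])
D,t=deckT(JIG)
for nm,ys,f in(('rail',np.linspace(40,-20,13),lambda y:D@np.array([0,y,26])/1000+t),):
    for y in(40,25,10,-5,-18):
        a,b=proj('top',[f(y)]),proj('top',[f(y)+D@[.001,0,0]]);ds=np.arange(-16,16.1,.5)
        q=(a+(b-a)*ds[:,None]).astype(np.float32)
        val=cv2.remap(gg.astype(np.float32),q[:,0][None],q[:,1][None],cv2.INTER_LINEAR)[0]
        print(nm,y,'x offset mm',(val*ds).sum()/val.sum(),val.sum()/2)
for y in(-53,-40,-34):
    c=org+A@[0,y/1000,.0435];a,b=proj('top',[c]),proj('top',[c+A@[.001,0,0]]);ds=np.arange(-22,22.1,.5)
    q=(a+(b-a)*ds[:,None]).astype(np.float32)
    val=cv2.remap(gg.astype(np.float32),q[:,0][None],q[:,1][None],cv2.INTER_LINEAR)[0]
    print('tongue',y,(val*ds).sum()/val.sum(),np.round(val[::4],1))
E
```

```text
clock: 5.95
position: [0.6144, 0.1093, 0.0745]
orientation: [-1.552, -0.347, -0.49]
force: [-0.4, -0.2, -3.2]
clock: 6.05
position: [0.6145, 0.1092, 0.0741]
orientation: [-1.552, -0.346, -0.489]
force: [1.1, -1.4, -2.8]
[  4.3925 136.2678  15.7831] [-1.5519 -0.346  -0.489 ] [-0.0015  0.0074  0.0014 -0.0022 -0.0011  0.0002]
[  4.3363 136.2525  15.6366] [-1.552  -0.3459 -0.4889] [-0.0003  0.0052  0.0005  0.0019 -0.004   0.0026]
[  4.2379 136.2131  15.5156] [-1.5521 -0.3456 -0.4888] [-0.0008  0.0045  0.      0.0008 -0.      0.0016]
n 1 linear [-0.0043, 0.0022, -0.0012] rot [-0.0021, 0.0002, 0.0074] total mm [-4.3  2.2 -1.2] deg [-0.1  0.   0.4]
rail 40 x offset mm 2.498728263698529 15.051785
rail 25 x offset mm 2.757590793321692 16.95122
rail 10 x offset mm 2.3110386733215202 17.330536
rail -5 x offset mm 2.63361649356513 16.884869
rail -18 x offset mm 1.7306095909551784 16.844826
tongue -53 0.7169271881572439 [0.  0.  0.  0.  0.1 0.2 0.4 0.4 0.4 0.4 0.4 0.4 0.4 0.4 0.4 0.4 0.4 0.3
 0.1 0.1 0.  0.  0. ]
tongue -40 -0.36876755054298976 [0.  0.  0.  0.1 0.3 0.5 0.7 0.6 0.4 0.1 0.  0.  0.  0.  0.1 0.3 0.6 0.6
 0.4 0.2 0.  0.  0. ]
tongue -34 2.032765938766696 [0.  0.  0.  0.  0.1 0.3 0.3 0.3 0.2 0.  0.  0.  0.  0.  0.1 0.3 0.4 0.4
 0.3 0.1 0.  0.  0. ]
```

```bash
sed -i 's/JIG=np.array(.*/JIG=np.array([.6077,-.0265,-.098])/' go.py
python3 - <<'E'
from go import *
p,r,o=cur();print(todeck(p)); plan(deckpt([0,115,13.3]),tool(JIG[2],30),n=2)
E
```

```text
[  2.1624 135.6117  16.7139]
n 2 linear [-0.0011, 0.0017, -0.0103] rot [-0.0021, 0.0018, 0.0037] total mm [ -2.3   3.3 -20.6] deg [-0.2  0.2  0.4]
```

```bash
python3 -m inch '[{"linear":[-0.0011,0.0017,-0.0103],"rotation":[-0.0021,0.0018,0.0037],"grip":0.03},{"linear":[-0.0011,0.0017,-0.0103],"rotation":[-0.0021,0.0018,0.0037],"grip":0.03},{"linear":[0,0,0],"rotation":[0,0,0],"grip":0.03},{"linear":[0,0,0],"rotation":[0,0,0],"grip":0.03},{"linear":[0,0,0],"rotation":[0,0,0],"grip":0.03},{"linear":[0,0,0],"rotation":[0,0,0],"grip":0.03}]'
cat > chk.py <<'E'
from go import *
import sys
def chk(name=None,yo=-.0035,zo=.0093):
    out=[]
    for cam,cr in(('top',(235,160,295,212)),('scene',(205,165,265,217))):
        im=snap(cam);s=10
        c=cv2.resize(im[cr[1]:cr[3],cr[0]:cr[2]],None,fx=s,fy=s,interpolation=cv2.INTER_CUBIC)
        p,r,o=cur()
        A=(r*tool(0,0).inv()).as_matrix(); org=p-A@np.array([0,yo,zo])
        def dr(P,col):
            q=(proj(cam,P)-[cr[0],cr[1]]+.5)*s; cv2.polylines(c,[cv2.convexHull(q.astype(np.int32))],True,col,1)
        for b in MOD['carriage'][:1]+[box(-13,13,-56,-30,37.5,43.5)]: dr(b@A.T+org,(255,0,0))
        D,t=deckT(JIG)
        for b in(rail,blk): dr(b@D.T+t,(0,255,0))
        out.append(cv2.resize(c,(400,346)))
    if name: cv2.imwrite(f'pics/{name}.png',np.hstack(out)[:,:,::-1])
    A=R.from_matrix(deckT(JIG)[0]).inv()*(r*tool(0,0).inv())
    print('deck TCP',todeck(p),'origin',todeck(org),'rot err deg',np.degrees(A.as_rotvec()),'F deck',deckT(JIG)[0].T@o['force'],'w',o['gripper_width']*94)
if __name__=='__main__': chk(sys.argv[1] if len(sys.argv)>1 else None); plan(deckpt([0,104,13.3]),tool(JIG[2],30),n=1)
E
python3 chk.py h2
```

```text
clock: 6.8
position: [0.6126, 0.089, 0.0694]
orientation: [-1.556, -0.337, -0.486]
force: [-0.2, -0.1, -2.8]
gripper_width: 0.486
deck TCP [  0.021  115.3528  13.0994] origin [  0.0187 118.8543   3.8   ] rot err deg [0.009  0.0052 0.0243] F deck [-1.3783  0.2099 -2.0213] w 45.81154498706184
n 1 linear [-0.0, -0.0002, -0.0114] rot [-0.0002, 0.0004, -0.0001] total mm [ -0.   -0.2 -11.4] deg [-0.  0. -0.]
```

View pics/h2.png

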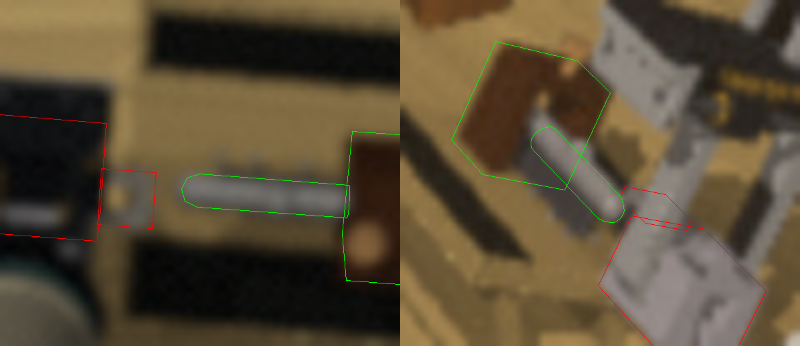

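Top panel: the tongue at (128,198) and the rail at (190,190) both match the model. Scene panel: the carriage matches and the rail is within about 2 mm. Next I'll probe inward gently.

```bash
python3 -m inch '[{"linear":[0,0,-0.015],"rotation":[0,0,0],"grip":0.03},{"linear":[0,0,-0.015],"rotation":[0,0,0],"grip":0.03},{"linear":[0,0,0],"rotation":[0,0,0],"grip":0.03},{"linear":[0,0,0],"rotation":[0,0,0],"grip":0.03},{"linear":[0,0,0],"rotation":[0,0,0],"grip":0.03}]'; python3 chk.py
python3 -m inch '[{"linear":[0,0,-0.005],"rotation":[0,0,0],"grip":0.03},{"linear":[0,0,-0.005],"rotation":[0,0,0],"grip":0.03},{"linear":[0,0,0],"rotation":[0,0,0],"grip":0.03},{"linear":[0,0,0],"rotation":[0,0,0],"grip":0.03}]'; python3 chk.py
```

```text
clock: 7.4
position: [0.6097, 0.0592, 0.0694]
orientation: [-1.556, -0.337, -0.486]
force: [-0.4, 0.5, -2.9]
gripper_width: 0.488
deck TCP [ 0.0404 85.5757 13.0431] origin [ 0.0368 89.0782  3.744 ] rot err deg [0.0151 0.0063 0.0424] F deck [-2.088  -0.4366 -2.2649] w 45.776456077215926
n 1 linear [-0.0, -0.0003, 0.0184] rot [-0.0003, 0.0007, -0.0001] total mm [-0.  -0.3 18.4] deg [-0.  0. -0.]
clock: 7.9
position: [0.6085, 0.0487, 0.0693]
orientation: [-1.556, -0.336, -0.487]
force: [-0.4, 0.4, -2.9]
gripper_width: 0.488
deck TCP [-0.0156 75.0948 13.0532] origin [-0.0183 78.5941  3.7529] rot err deg [-0.0041  0.0126  0.0106] F deck [-0.8637  0.8953 -2.2672] w 45.869293583672835
n 1 linear [0.0, -0.0002, 0.0289] rot [0.0001, 0.0002, -0.0002] total mm [ 0.  -0.2 28.9] deg [ 0.  0. -0.]
```

```bash
for i in 1 2 3; do python3 -m inch '[{"linear":[0,0,-0.0025],"rotation":[0,0,0],"grip":0.03},{"linear":[0,0,-0.0025],"rotation":[0,0,0],"grip":0.03},{"linear":[0,0,0],"rotation":[0,0,0],"grip":0.03},{"linear":[0,0,0],"rotation":[0,0,0],"grip":0.03}]' >/dev/null; python3 -c "
from go import *
p,r,o=cur();print(todeck(p),deckT(JIG)[0].T@o['force'],deckT(JIG)[0].T@o['ft_torque'],o['gripper_width']*94)"; done
```

```text
[-0.0328 69.8732 13.069 ] [-1.4282  0.01   -2.4811] [-0.121   0.5808  0.055 ] 45.79203283584654
[-0.063  64.8668 13.0234] [-1.4514 -0.7414 -3.4517] [-0.0621  0.5409  0.046 ] 45.777626510887316
[-0.0595 59.8596 13.0442] [-1.8317  0.8455 -2.8946] [-0.0697  0.5404  0.0394] 45.55689967471956
```

```bash
for i in 1 2 3 4; do python3 -m inch '[{"linear":[0,0,-0.004],"rotation":[0,0,0],"grip":0.03},{"linear":[0,0,-0.004],"rotation":[0,0,0],"grip":0.03},{"linear":[0,0,0],"rotation":[0,0,0],"grip":0.03}]' >/dev/null; python3 -c "
from go import *
p,r,o=cur();print(todeck(p),deckT(JIG)[0].T@o['force'],deckT(JIG)[0].T@o['ft_torque'],o['gripper_width']*94)"; done
```

```text
[-0.1158 51.4862 13.0383] [-1.3745  0.5315 -2.7504] [-0.0848  0.5964  0.0698] 45.96491714755319
[-0.0543 43.4799 13.0286] [-1.6113 -0.6028 -2.7813] [-0.0564  0.5464  0.065 ] 45.9362206034646
[-0.0509 35.5179 13.0534] [-0.8029  0.8625 -2.4305] [-0.0798  0.5576  0.0532] 45.70515207659683
[ 0.3512 28.08   13.4957] [-2.3653  0.6271  4.5303] [-0.1146  0.5458  0.0237] 45.643753789744075
```

```bash
for i in 1 2 3 4; do python3 -m inch '[{"linear":[0,0,-0.004],"rotation":[0,0,0],"grip":0.03},{"linear":[0,0,-0.002],"rotation":[0,0,0],"grip":0.03},{"linear":[0,0,0],"rotation":[0,0,0],"grip":0.03},{"linear":[0,0,0],"rotation":[0,0,0],"grip":0.03}]' >/dev/null; python3 -c "
from go import *
p,r,o=cur();print(todeck(p),deckT(JIG)[0].T@o['force'],deckT(JIG)[0].T@o['ft_torque'],o['gripper_width']*94)"; done
```

```text
[ 0.3115 21.5135 13.157 ] [-0.9769 -1.7604  3.1622] [-0.469   0.515   0.0545] 45.941811246247156
[-0.0532 15.653  13.0352] [-1.6454 -1.7176  3.6621] [-0.4065  0.5633  0.0855] 45.75977013624386
[-0.1119  9.6788 13.028 ] [-1.6631 -0.9817  2.9298] [-0.3963  0.6274  0.0623] 45.54533015088993
[ 0.0655  2.7804 12.8516] [-2.5482 -6.9946  2.8611] [-1.3075  0.7322  0.0121] 45.67239710957926
```

```bash
for i in 1 2 3 4; do python3 -m inch '[{"linear":[0,0,-0.002],"rotation":[0,0,0],"grip":0.03},{"linear":[0,0,0],"rotation":[0,0,0],"grip":0.03},{"linear":[0,0,0],"rotation":[0,0,0],"grip":0.03}]' >/dev/null; python3 -c "
from go import *
p,r,o=cur();print(todeck(p),deckT(JIG)[0].T@o['force'],deckT(JIG)[0].T@o['ft_torque'],o['gripper_width']*94)"; done
```

```text
[ 0.3429  0.541  12.8253] [-1.685  -9.7855  1.5676] [-1.6794  0.6751 -0.0354] 45.945947335703394
[-0.2403 -0.1181 12.7949] [-0.913  -2.2515 -1.3535] [-0.5668  0.5107  0.0403] 45.73764716684851
[-0.2141 -1.7778 13.0012] [-1.5028 -0.1293 -2.6235] [0.0098 0.4845 0.0675] 46.04440055529483
[-0.213  -2.6975 13.0761] [ 0.0886  7.4094 -3.3647] [ 1.1763  0.345  -0.0614] 45.64349343730868
```

```bash
for i in 1 2; do python3 -m inch '[{"linear":[0,0,-0.002],"rotation":[0,0,0],"grip":0.03},{"linear":[0,0,0],"rotation":[0,0,0],"grip":0.03},{"linear":[0,0,0],"rotation":[0,0,0],"grip":0.03}]' >/dev/null; python3 -c "
from go import *
p,r,o=cur();print(todeck(p),deckT(JIG)[0].T@o['force'],deckT(JIG)[0].T@o['ft_torque'],o['gripper_width']*94)"; done; python3 chk.py h3
```

```text
[-0.21   -2.832  13.1362] [ 0.5901 17.5043 -4.7367] [ 3.0653  0.0958 -0.1422] 45.71206963639042
[-0.2066 -2.9445 13.2191] [ 3.153  28.2708 -6.1181] [ 4.8429 -0.4065 -0.1164] 45.38631554349562
deck TCP [-0.2262 -2.9157 13.2109] origin [-0.2379  0.6417  3.9327] rot err deg [ 0.3537  0.1107 -0.1011] F deck [ 1.8772 27.4736 -4.8756] w 46.07088267076337
n 1 linear [0.0, 0.0006, 0.1069] rot [-0.0062, -0.0018, -0.0019] total mm [  0.    0.6 106.9] deg [-0.4 -0.1 -0.1]
```

View pics/h3.png

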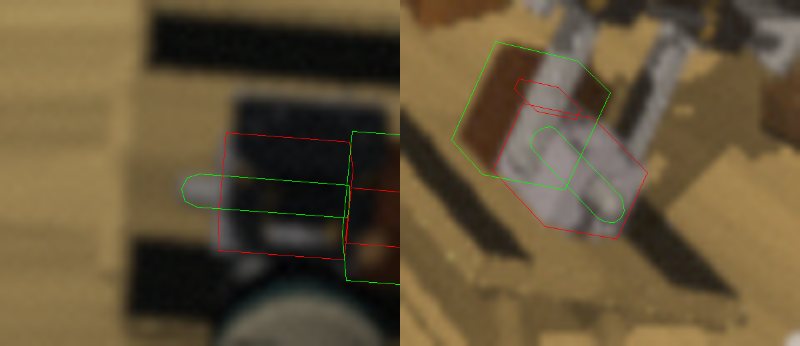

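Hard contact at y≈-2.9 (28 N), and the ball's lifting force is gone, so the carriage looks home. Relax, release, retreat and check.

```bash
python3 -m inch '[{"linear":[0,0,0.002],"rotation":[0,0,0],"grip":0.03},{"linear":[0,0,0.0025],"rotation":[0,0,0],"grip":0.03},{"linear":[0,0,0],"rotation":[0,0,0],"grip":0.03},{"linear":[0,0,0],"rotation":[0,0,0],"grip":0.064},{"linear":[0,0,0],"rotation":[0,0,0],"grip":0.064},{"linear":[0,0,0],"rotation":[0,0,0],"grip":0.064},{"linear":[0,0,0],"rotation":[0,0,0],"grip":0.064}]'; python3 chk.py
python3 -m inch '[{"linear":[0,-0.02,0],"rotation":[0,0,0],"grip":0.064},{"linear":[0,-0.04,0],"rotation":[0,0,0],"grip":0.064},{"linear":[0,-0.045,0],"rotation":[0,0,0],"grip":0.064},{"linear":[0,-0.045,0],"rotation":[0,0,0],"grip":0.08},{"linear":[0,-0.04,0],"rotation":[0,0,0],"grip":0.08},{"linear":[0,-0.02,0],"rotation":[0,0,0],"grip":0.08},{"linear":[0,0,0],"rotation":[0,0,0],"grip":0.08}]'
python3 - <<'E'
from go import *
p,r,o=cur();print(p,todeck(p),o['qpos'])
E
```

```text
clock: 14.6
position: [0.6013, -0.03, 0.0698]
orientation: [-1.556, -0.337, -0.488]
force: [-0.5, -0.5, -0.2]
gripper_width: 0.684
deck TCP [ 0.3354 -3.8697 13.1668] origin [ 0.3401 -0.3745  3.865 ] rot err deg [-0.0298 -0.0238 -0.0136] F deck [ 0.3951 -0.1998  0.2964] w 64.2379925957853
n 1 linear [-0.0004, -0.0002, 0.1079] rot [0.0005, -0.0002, 0.0004] total mm [ -0.4  -0.2 107.9] deg [ 0. -0.  0.]
clock: 15.4
position: [0.4972, -0.0194, 0.2552]
orientation: [-1.556, -0.342, -0.492]
force: [1.0, -1.0, 0.8]
gripper_width: 0.851
[ 0.4972 -0.0194  0.2552] [  2.7008  -3.71   226.0911] [-0.2317 -0.1577  1.9893  0.094   0.7851 -0.1823]
```

```bash
cat >> go.py <<'E'
MAL=np.array([.4957,-.3217,-.176])
def toolm(yaw,tilt=0): return R.from_euler('z',yaw)*R.from_euler('y',-tilt,degrees=True)*R.from_euler('z',-90,degrees=True)*tool(0)
E
python3 - <<'E'
from go import *
p,r,o=cur()
print('jar',at_z('top',401,192,.085),'cup',at_z('top',353,167,.1))
plan([MAL[0],MAL[1],.21],toolm(MAL[2]))
E
```

```text
jar [ 0.5756 -0.4186  0.085 ] cup [ 0.6573 -0.267   0.1   ]
n 12 linear [0.0198, 0.0083, -0.0192] rot [-0.0363, 0.1338, 0.0337] total mm [   1.3   53.5 -301. ] deg [-25.   92.   23.2]
```

```bash
python3 -m inch '[{"linear":[0.0198,0.0083,-0.0192],"rotation":[-0.0363,0.1338,0.0337],"grip":0.08},{"linear":[0.0198,0.0083,-0.0192],"rotation":[-0.0363,0.1338,0.0337],"grip":0.08},{"linear":[0.0198,0.0083,-0.0192],"rotation":[-0.0363,0.1338,0.0337],"grip":0.08},{"linear":[0.0198,0.0083,-0.0192],"rotation":[-0.0363,0.1338,0.0337],"grip":0.07},{"linear":[0.0198,0.0083,-0.0192],"rotation":[-0.0363,0.1338,0.0337],"grip":0.07},{"linear":[0.0198,0.0083,-0.0192],"rotation":[-0.0363,0.1338,0.0337],"grip":0.07},{"linear":[0.0198,0.0083,-0.0192],"rotation":[-0.0363,0.1338,0.0337],"grip":0.07},{"linear":[0.0198,0.0083,-0.0192],"rotation":[-0.0363,0.1338,0.0337],"grip":0.07},{"linear":[0.0198,0.0083,-0.0192],"rotation":[-0.0363,0.1338,0.0337],"grip":0.07},{"linear":[0.0198,0.0083,-0.0192],"rotation":[-0.0363,0.1338,0.0337],"grip":0.07},{"linear":[0.0198,0.0083,-0.0192],"rotation":[-0.0363,0.1338,0.0337],"grip":0.07},{"linear":[0.0198,0.0083,-0.0192],"rotation":[-0.0363,0.1338,0.0337],"grip":0.07}]'
python3 -m inch '[{"linear":[0,0,0],"rotation":[0,0,0],"grip":0.07},{"linear":[0,0,0],"rotation":[0,0,0],"grip":0.07},{"linear":[0,0,0],"rotation":[0,0,0],"grip":0.07}]'
cat > v.py <<'E'
from go import *
import sys
D,t=deckT(JIG);out=[]
for cam,cr in(('top',(250,155,310,207)),('scene',(195,160,255,212))):
    im=snap(cam);s=10
    c=cv2.resize(im[cr[1]:cr[3],cr[0]:cr[2]],None,fx=s,fy=s,interpolation=cv2.INTER_CUBIC)
    for P,col in((np.array([[0,0,48]]),(255,0,0)),(np.array([[0,-40,68]]),(0,255,0))):
        q=((proj(cam,P/1000@D.T+t)-[cr[0],cr[1]]+.5)*s).astype(int)[0];cv2.circle(c,tuple(map(int,q)),4,col,1)
    q=((proj(cam,(MOD['carriage'][0]+[0,0,.004])@D.T+t)-[cr[0],cr[1]]+.5)*s).astype(np.int32);cv2.polylines(c,[cv2.convexHull(q)],True,(255,0,0),1)
    out.append(cv2.resize(c,(400,346)))
cv2.imwrite(f'pics/{sys.argv[1]}.png',np.hstack(out)[:,:,::-1])
E
python3 v.py k1
python3 - <<'E'
from go import *
p,r,o=cur();print(p,r.as_matrix(),o['qpos'])
plan([MAL[0],MAL[1],.14],toolm(MAL[2]),n=2)
for d in imaging.silhouettes('scene','mallet'):
    k=d['pixels'];print(d['box'],d['confidence'],k.sum())
    if d['box'][1]<160 and d['box'][0]>190: 
        f=fit('mallet',[('scene',k.astype(np.float32))],MAL.copy());print(f.x,f.fun)
f=fit('mallet',[('scene',np.load('mallet_scene_0.npy').astype(np.float32))],MAL.copy());print(f.x,f.fun)
E
```

```text
clock: 16.6
position: [0.4941, -0.3221, 0.2028]
orientation: [-1.123, 1.351, -1.333]
force: [0.2, 0.4, -0.4]
gripper_width: 0.745
clock: 16.9
position: [0.4947, -0.3201, 0.2049]
orientation: [-1.126, 1.343, -1.331]
force: [-0.1, 0.1, 0.1]
gripper_width: 0.747
[ 0.4948 -0.3199  0.2058] [[-0.1723 -0.0066  0.985 ]
 [-0.9851  0.0014 -0.1723]
 [-0.0002 -1.     -0.0067]] [-0.6899  0.3009  1.468  -0.0032  1.3786  1.0547]
n 2 linear [0.0008, 0.0329, 0.0007] rot [0.0034, 0.0014, -0.0001] total mm [ 1.6 65.8  1.6] deg [ 0.4  0.2 -0. ]
[202.8, 141.9, 258.3, 169.7] 0.69 716
[ 0.4912 -0.3264 -0.1701] 0.07216495275497437
[172.5, 157.4, 189.8, 189.4] 0.69 528
[ 0.4925 -0.3264 -0.1813] 0.12918823957443237
```

View pics/k1.png

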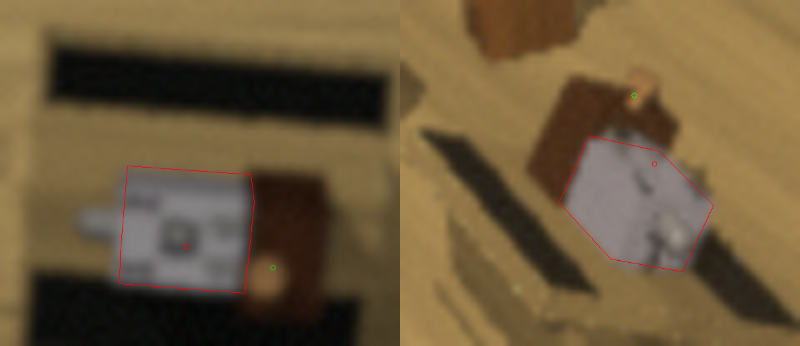

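The carriage sits against the block, with the ball bright in the window at (180,235) left and (675,235) right. The peg still stands up at (267,278) left. Now to the mallet.

```bash
sed -i 's/^MAL=.*/MAL=np.array([.494,-.3235,-.176])/' go.py
python3 -c "
from go import *
plan([MAL[0],MAL[1],.056],toolm(MAL[2]),n=4)"
```

```text
n 4 linear [0.0009, 0.0375, 0.0001] rot [0.0016, 0.0007, 0.0] total mm [  3.6 150.    0.8] deg [0.4 0.2 0. ]
```

```bash
python3 -m inch '[{"linear":[0.0018,0.0375,0],"rotation":[0.0016,0.0007,0],"grip":0.07},{"linear":[0.0018,0.0375,0],"rotation":[0.0016,0.0007,0],"grip":0.07},{"linear":[0,0.0375,0],"rotation":[0.0016,0.0007,0],"grip":0.07},{"linear":[0,0.0375,0],"rotation":[0.0016,0.0007,0],"grip":0.07},{"linear":[0,0,0],"rotation":[0,0,0],"grip":0.07},{"linear":[0,0,0],"rotation":[0,0,0],"grip":0.07},{"linear":[0,0,0],"rotation":[0,0,0],"grip":0.03},{"linear":[0,0,0],"rotation":[0,0,0],"grip":0.03},{"linear":[0,0,0],"rotation":[0,0,0],"grip":0.03},{"linear":[0,0,0],"rotation":[0,0,0],"grip":0.03},{"linear":[0,0,0],"rotation":[0,0,0],"grip":0.03},{"linear":[0,0,0],"rotation":[0,0,0],"grip":0.03}]' 50
python3 -c "
from go import *
p,r,o=cur();print(p,r.as_matrix(),o['force'],o['gripper_width']*94)"
```

```text
clock: 18.25
position: [0.4936, -0.3246, 0.057]
orientation: [-1.119, 1.338, -1.34]
force: [0.2, 2.6, 6.0]
gripper_width: 0.465
[ 0.4936 -0.3246  0.057 ] [[-0.1772  0.001   0.9842]
 [-0.9842 -0.0006 -0.1772]
 [ 0.0004 -1.      0.0011]] [0.1601 2.5778 5.9533] 43.75660970431729
```

```bash
python3 -m inch '[{"linear":[0,-0.02,0],"rotation":[0,0,0],"grip":0.03},{"linear":[0,-0.045,0],"rotation":[0,0,0],"grip":0.03},{"linear":[0,-0.045,0],"rotation":[0,0,0],"grip":0.03},{"linear":[0,-0.045,0],"rotation":[0,0,0],"grip":0.03},{"linear":[0,-0.045,0],"rotation":[0,0,0],"grip":0.03},{"linear":[0,0,0],"rotation":[0,0,0],"grip":0.03},{"linear":[0,0,0],"rotation":[0,0,0],"grip":0.03}]'
python3 -c "
from go import *
p,r,o=cur();print(p,o['force'],o['gripper_width']*94)
T=toolm(JIG[2],30)
plan(deckpt([0,-39,190]),T,n=8); plan(deckpt([0,-39,157]),T,start=(deckpt([0,-39,190]),T))"
```

```text
clock: 18.95
position: [0.4927, -0.3243, 0.2553]
orientation: [-1.12, 1.34, -1.339]
force: [-0.2, 0.0, -5.5]
gripper_width: 0.466
[ 0.4927 -0.3243  0.2553] [-0.1888  0.0102 -5.4684] 43.79445407142896
n 8 linear [-0.0335, 0.0035, -0.0037] rot [0.0656, -0.0098, 0.0026] total mm [-267.    32.8  -31.2] deg [30.1 -4.5  1.2]
n 1 linear [0.0, 0.033, 0.0] rot [0.0, 0.0, 0.0] total mm [ 0. 33.  0.] deg [0. 0. 0.]
```

```bash
python3 -m inch '[{"linear":[-0.0335,0.0035,-0.0037],"rotation":[0.0656,-0.0098,0.0026],"grip":0.03},{"linear":[-0.0335,0.0035,-0.0037],"rotation":[0.0656,-0.0098,0.0026],"grip":0.03},{"linear":[-0.0335,0.0035,-0.0037],"rotation":[0.0656,-0.0098,0.0026],"grip":0.03},{"linear":[-0.0335,0.0035,-0.0037],"rotation":[0.0656,-0.0098,0.0026],"grip":0.03},{"linear":[-0.0335,0.0035,-0.0037],"rotation":[0.0656,-0.0098,0.0026],"grip":0.03},{"linear":[-0.0335,0.0035,-0.0037],"rotation":[0.0656,-0.0098,0.0026],"grip":0.03},{"linear":[-0.0335,0.0035,-0.0037],"rotation":[0.0656,-0.0098,0.0026],"grip":0.03},{"linear":[-0.0335,0.0035,-0.0037],"rotation":[0.0656,-0.0098,0.0026],"grip":0.03},{"linear":[0,0,0],"rotation":[0,0,0],"grip":0.03},{"linear":[0,0,0],"rotation":[0,0,0],"grip":0.03},{"linear":[0,0,0],"rotation":[0,0,0],"grip":0.03},{"linear":[0,0,0],"rotation":[0,0,0],"grip":0.03}]'
python3 -c "
from go import *
p,r,o=cur();print(todeck(p),o['qpos'],o['force'],o['gripper_width']*94)
T=toolm(JIG[2],30)
plan(deckpt([0,-39,147]),T)"
```

```text
clock: 20.15
position: [0.5097, -0.0569, 0.2226]
orientation: [-0.785, 0.866, -1.5]
force: [-0.1, 0.8, -4.2]
gripper_width: 0.465
[  0.3794 -39.7986 189.8377] [-0.3383 -0.1017  2.0261  0.1813  0.7147  1.2249] [-0.1367  0.7915 -4.2006] 43.680932795253966
n 1 linear [-0.0008, 0.0428, -0.0004] rot [0.0006, -0.0008, 0.0007] total mm [-0.8 42.8 -0.4] deg [ 0. -0.  0.]
```

```bash
python3 -m inch '[{"linear":[-0.0004,0.0214,-0.0004],"rotation":[0.0006,0,0],"grip":0.03},{"linear":[-0.0004,0.0214,0],"rotation":[0,0,0],"grip":0.03},{"linear":[0,0,0],"rotation":[0,0,0],"grip":0.03},{"linear":[0,0,0],"rotation":[0,0,0],"grip":0.03},{"linear":[0,0,0],"rotation":[0,0,0],"grip":0.03}]' >/dev/null
python3 -c "
from go import *
p,r,o=cur();print(todeck(p),deckT(JIG)[0].T@o['force'],o['gripper_width']*94)"
for i in 1 2 3; do python3 -m inch '[{"linear":[0,0.002,0],"rotation":[0,0,0],"grip":0.03},{"linear":[0,0.002,0],"rotation":[0,0,0],"grip":0.03},{"linear":[0,0.002,0],"rotation":[0,0,0],"grip":0.03},{"linear":[0,0,0],"rotation":[0,0,0],"grip":0.03},{"linear":[0,0,0],"rotation":[0,0,0],"grip":0.03}]' >/dev/null; python3 -c "
from go import *
p,r,o=cur();print(todeck(p),deckT(JIG)[0].T@o['force'],deckT(JIG)[0].T@o['ft_torque'],o['gripper_width']*94)"; done
```

```text
[  0.811  -38.6104 148.2333] [-1.8421 -0.6735 -4.3077] 43.812099025089125
[ -0.2457 -37.9526 141.685 ] [-1.7287  0.0408 -3.5228] [-0.0125  0.7536 -0.0013] 43.75577635186679
[ -0.175  -38.0146 135.5944] [-2.0756 -0.2088 -2.1226] [-0.0057  0.763   0.0722] 43.85194804632042
[ -0.0859 -38.0431 129.5391] [-2.4535  0.4133  1.6467] [-0.0281  0.9553  0.0155] 43.81059832115978
```

```bash
for i in 1 2 3 4; do python3 -m inch '[{"linear":[0,0.002,0],"rotation":[0,0,0],"grip":0.03},{"linear":[0,0,0],"rotation":[0,0,0],"grip":0.03},{"linear":[0,0,0],"rotation":[0,0,0],"grip":0.03},{"linear":[0,0,0],"rotation":[0,0,0],"grip":0.03}]' >/dev/null; python3 -c "
from go import *
p,r,o=cur();print(todeck(p),deckT(JIG)[0].T@o['force'],deckT(JIG)[0].T@o['ft_torque'],o['gripper_width']*94)"; done
```

```text
[ -0.1501 -38.0492 127.5175] [-3.3227  0.3621 -0.3393] [-0.0693  0.8459 -0.0064] 43.40737021490467
[ -0.1083 -38.055  125.8849] [-3.121   0.0518  5.4946] [-0.1969  1.0661 -0.0038] 43.95824745099305
[  0.0731 -37.9825 125.681 ] [-6.1934 -0.4842 25.57  ] [-0.3232  1.8326 -0.0144] 43.96034662045422
[  0.976  -37.8981 125.275 ] [-7.2094 -0.8119 41.5356] [-0.3615  2.337   0.0062] 43.60227934067559
```

Hard stop at TCP z≈125.4, where full depth is expected (face at z=68). Retreat and return the mallet to where it stood.

```bash
python3 -m inch '[{"linear":[0,-0.01,0],"rotation":[0,0,0],"grip":0.03},{"linear":[0,-0.04,0],"rotation":[0,0,0],"grip":0.03},{"linear":[0,-0.03,0],"rotation":[0,0,0],"grip":0.03},{"linear":[0,0,0],"rotation":[0,0,0],"grip":0.03},{"linear":[0,0,0],"rotation":[0,0,0],"grip":0.03},{"linear":[0,0,0],"rotation":[0,0,0],"grip":0.03}]'
python3 -c "
from go import *
p,r,o=cur();print(todeck(p),o['gripper_width']*94)
plan([.4936,-.3246,.255],toolm(MAL[2]),n=8)"
```

```text
clock: 24.35
position: [0.5028, -0.0542, 0.2304]
orientation: [-0.785, 0.868, -1.497]
force: [-0.2, -0.8, -4.2]
gripper_width: 0.467
[ -1.8696 -37.8059 200.1257] 43.85893741072333
n 8 linear [0.0336, -0.0021, 0.0041] rot [-0.0651, 0.0095, -0.0026] total mm [270.  -12.9  27.3] deg [-29.9   4.4  -1.2]
```

```bash
python3 -m inch '[{"linear":[0.0336,-0.0021,0.0041],"rotation":[-0.0651,0.0095,-0.0026],"grip":0.03},{"linear":[0.0336,-0.0021,0.0041],"rotation":[-0.0651,0.0095,-0.0026],"grip":0.03},{"linear":[0.0336,-0.0021,0.0041],"rotation":[-0.0651,0.0095,-0.0026],"grip":0.03},{"linear":[0.0336,-0.0021,0.0041],"rotation":[-0.0651,0.0095,-0.0026],"grip":0.03},{"linear":[0.0336,-0.0021,0.0041],"rotation":[-0.0651,0.0095,-0.0026],"grip":0.03},{"linear":[0.0336,-0.0021,0.0041],"rotation":[-0.0651,0.0095,-0.0026],"grip":0.03},{"linear":[0.0336,-0.0021,0.0041],"rotation":[-0.0651,0.0095,-0.0026],"grip":0.03},{"linear":[0.0336,-0.0021,0.0041],"rotation":[-0.0651,0.0095,-0.0026],"grip":0.03},{"linear":[0,0,0],"rotation":[0,0,0],"grip":0.03},{"linear":[0,0,0],"rotation":[0,0,0],"grip":0.03},{"linear":[0,0,0],"rotation":[0,0,0],"grip":0.03},{"linear":[0,0,0],"rotation":[0,0,0],"grip":0.03}]'
python3 -c "
from go import *
p,r,o=cur();print(p,o['gripper_width']*94)
plan([.4936,-.3246,.065],toolm(MAL[2]),n=5)"
python3 v.py k2
```

```text
clock: 25.55
position: [0.4939, -0.3233, 0.2565]
orientation: [-1.119, 1.334, -1.338]
force: [0.6, -0.0, -4.9]
gripper_width: 0.462
[ 0.4939 -0.3233  0.2565] 43.46546177852464
n 5 linear [0.0003, 0.0383, -0.0001] rot [-0.0007, 0.0002, -0.0001] total mm [  1.4 191.5  -0.7] deg [-0.2  0.1 -0. ]
```

View pics/k2.png

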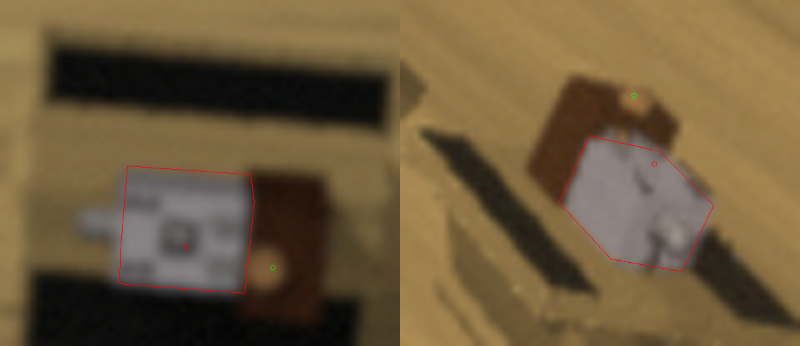

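The peg head moved from (640,90) to (635,100) in the scene panel and now sits low on the block. The carriage and ball are unchanged. Setting the mallet down.

```bash
python3 -m inch '[{"linear":[0.0007,0.038,0],"rotation":[-0.001,0,0],"grip":0.03},{"linear":[0.0007,0.045,0],"rotation":[-0.001,0,0],"grip":0.03},{"linear":[0,0.045,0],"rotation":[-0.001,0,0],"grip":0.03},{"linear":[0,0.04,0],"rotation":[0,0,0],"grip":0.03},{"linear":[0,0.02,0],"rotation":[0,0,0],"grip":0.03},{"linear":[0,0,0],"rotation":[0,0,0],"grip":0.03},{"linear":[0,0,0],"rotation":[0,0,0],"grip":0.03},{"linear":[0,0,0],"rotation":[0,0,0],"grip":0.03}]'
python3 -c "
from go import *
p,r,o=cur();print(p,r.as_matrix()[:,1],o['force'])"
for i in 1 2 3; do python3 -m inch '[{"linear":[0,0.0025,0],"rotation":[0,0,0],"grip":0.03},{"linear":[0,0,0],"rotation":[0,0,0],"grip":0.03},{"linear":[0,0,0],"rotation":[0,0,0],"grip":0.03}]' | sed -n '2p;4p'; done
```

```text
clock: 26.45
position: [0.4956, -0.327, 0.0713]
orientation: [-1.12, 1.332, -1.342]
force: [0.8, 0.5, -4.3]
gripper_width: 0.464
[ 0.4956 -0.327   0.0713] [ 0.0043 -0.0034 -1.    ] [ 0.7522  0.4897 -4.3305]
position: [0.4943, -0.3262, 0.0672]
force: [0.4, 0.1, -4.3]
position: [0.494, -0.3259, 0.0639]
force: [0.5, -0.5, -3.7]
position: [0.494, -0.3259, 0.0614]
force: [0.6, 0.1, -5.3]
```

```bash
for i in 1 2 3; do python3 -m inch '[{"linear":[0,0.0015,0],"rotation":[0,0,0],"grip":0.03},{"linear":[0,0,0],"rotation":[0,0,0],"grip":0.03},{"linear":[0,0,0],"rotation":[0,0,0],"grip":0.03}]' | sed -n '2p;4p'; done
```

```text
position: [0.4941, -0.3259, 0.06]
force: [-0.3, -0.7, -4.6]
position: [0.4941, -0.3259, 0.0585]
force: [-0.8, 0.1, -4.6]
position: [0.4941, -0.3259, 0.057]
force: [0.2, 0.3, -4.4]
```

```bash
for i in 1 2; do python3 -m inch '[{"linear":[0,0.001,0],"rotation":[0,0,0],"grip":0.03},{"linear":[0,0,0],"rotation":[0,0,0],"grip":0.03},{"linear":[0,0,0],"rotation":[0,0,0],"grip":0.03}]' | sed -n '2p;4p'; done
```

```text
position: [0.4941, -0.326, 0.0569]
force: [-2.1, 1.4, 5.7]
position: [0.494, -0.3259, 0.0569]
force: [-4.9, 2.3, 10.4]
```

Contact: the mallet stands on the bench. Release, retreat and final look.

```bash
python3 -m inch '[{"linear":[0,-0.001,0],"rotation":[0,0,0],"grip":0.03},{"linear":[0,0,0],"rotation":[0,0,0],"grip":0.066},{"linear":[0,0,0],"rotation":[0,0,0],"grip":0.066},{"linear":[0,0,0],"rotation":[0,0,0],"grip":0.066},{"linear":[0,0,0],"rotation":[0,0,0],"grip":0.066},{"linear":[0,-0.02,0],"rotation":[0,0,0],"grip":0.066},{"linear":[0,-0.04,0],"rotation":[0,0,0],"grip":0.066},{"linear":[0,-0.045,0],"rotation":[0,0,0],"grip":0.066},{"linear":[0,-0.045,0],"rotation":[0,0,0],"grip":0.066},{"linear":[0,-0.045,0],"rotation":[0,0,0],"grip":0.066},{"linear":[0,0,0],"rotation":[0,0,0],"grip":0.066},{"linear":[0,0,0],"rotation":[0,0,0],"grip":0.066}]'
python3 - <<'E'
from h import *
a=snap('scene');cv2.imwrite('pics/f1.png',cv2.resize(a[80:310,80:386],(798,600),interpolation=cv2.INTER_CUBIC)[:,:,::-1])
print(robot.get_obs()['force'],robot.get_obs()['position'])
E
```

```text
clock: 30.05
position: [0.4943, -0.3262, 0.2519]
orientation: [-1.12, 1.335, -1.34]
force: [0.8, -1.0, -1.5]
gripper_width: 0.703
[-0.7985757   0.74347117  0.21441024] [ 0.49358522 -0.32554608  0.25022163]
```

View pics/f1.png

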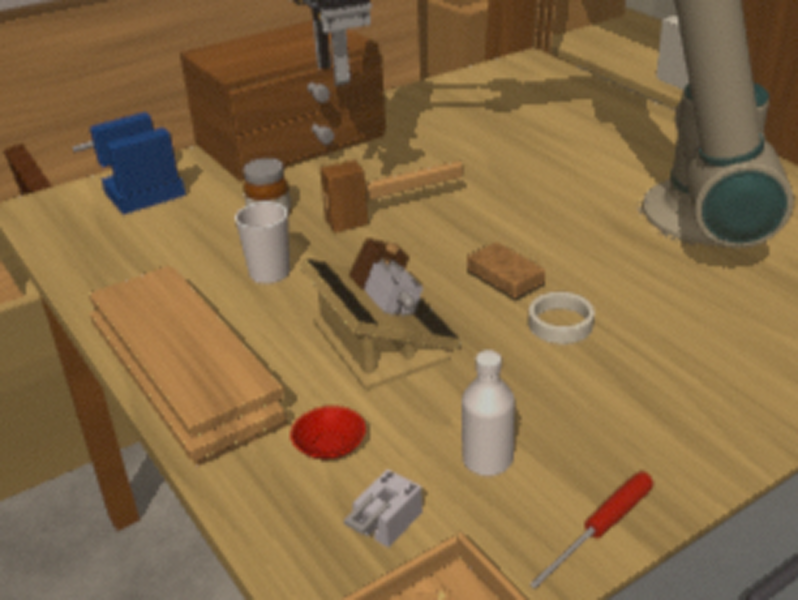

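The final picture shows the mallet standing upright at (345,195), the carriage home on the jig at (390,285) and the peg down at (393,250). The other things have not moved.

```bash
python3 -c "
from plant import robot
print(robot.sign_off())"
```

```text
the job is handed in; nothing more can be done
None
```

I finished the job and handed it in at about 30 s on the robot's clock, well inside the 70 s limit.

- **Carriage:** I took the carriage nearest the base (0.605 m away) and slid it tongue first onto the rail. The ball's lifting force came and then went, and the carriage met a hard stop at 28 N. The close-up showed the ball up in the window.
- **Peg:** I gripped the mallet by its head and pushed the peg down with its lower striking face rather than swinging it. It came to a hard stop at about 42 N, less than 1 mm from the depth expected for fully driven. In the picture the peg's head sits low on the block.
- **Mallet:** It is back upright within about 2 mm of where it started, and the gripper is well clear of it.
- **Other things:** In the last pictures nothing else looked moved.

**Disagreement:** the two cameras differed by about 4–6 mm on where things were. I averaged them at first, then used the top camera for the rail. After the fit, the top picture still showed the carriage about 2–3 mm from my model along the rail. I took the contact forces as the deciding evidence that it was home. No check failed.

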